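# Check two hand-brake levers before the field trip

## Task

The field cart's two brake handles are set up on stands: check that each lever comes to its stop short of the bar. With the backs or tips of closed fingers, press the outer face of the long lever in as far as it goes, firmly but without forcing it, hold it there for a second and let it spring fully out again; then do the same with the short lever. Push from the outside only: put no finger behind a lever, grip nothing, keep off the bars, and leave the things lying round about where they are.

Things in the scene. Friction and masses are not known exactly. Their poses are not given: they have to be found in the camera images.
- long_lever (a joint): Angle of the long lever about its upright pivot pin, rad. 0 = sprung fully out (rest); grows as it is pressed towards the bar; rigid stop at 0.26 (15 degrees), the ball end then still about 8 mm short of the grip. The spring resists with about 2.5 N at the press point at first, 7 to 10 N just before the stop (more nearer the pivot), and returns it.
- long_press (a point): Press point on the long lever's flat outer face (robot's side), at mid-height, 90 mm along the lever from its pivot; moves with it. x axis: level, through the lever to the bar, the way to push; z up. Aluminium blade, 22 mm high, 9 mm thick, 125 mm from pivot to ball end (the lever's right-hand end seen from the robot). At rest 70 mm before the bar's axis and 130 mm above the table.
- long_stand: Fixed stand of the long lever: grey foot plate 100 x 200 x 12 mm, post at one end holding a level handlebar stub 125 mm up (rubber grip 30 mm thick); 148 mm high in all. Origin under the foot's centre; y along the bar, -x the lever's side (towards the robot), z up. Lever pivot at x -34, y +62, z 130 mm; free space below and above the lever.
- short_lever (a joint): Angle of the short lever about its upright pivot pin, rad. 0 = sprung fully out (rest); grows as it is pressed towards the bar; rigid stop at 0.32 (18 degrees), the ball end then still about 12 mm short of the grip. The spring resists with about 3 N at the press point at first, 7 to 10 N just before the stop (more nearer the pivot), and returns it.
- short_press (a point): Press point on the short lever's flat outer face (robot's side), at mid-height, 60 mm along the lever from its pivot; moves with it. x axis: level, through the lever to the bar, the way to push; z up. Aluminium blade, 22 mm high, 9 mm thick, 85 mm from pivot to ball end (the lever's left-hand end seen from the robot). At rest 70 mm before the bar's axis and 130 mm above the table.
- short_stand: Fixed stand of the short lever: grey foot plate 100 x 200 x 12 mm, post at one end holding a level handlebar stub 125 mm up (rubber grip 30 mm thick); 148 mm high in all. Origin under the foot's centre; y along the bar, -x the lever's side (towards the robot), z up. Lever pivot at x -34, y -62, z 130 mm; free space below and above the lever.
- cell_1: Small round battery cell, 14 mm across, 51 mm high, standing on end between the two stands. Loose bystander, to be left where it is; origin at the centre of its underside.
- tape_roll: Roll of masking tape lying flat, 67 mm across, 18 mm high. Loose bystander, to be left where it is; origin at the centre of its underside.
- gabbro_dark: Dark rock, 52 x 74 x 47 mm. Loose bystander, to be left where it is; origin at the centre of its underside.
- limestone: Pale porous rock, 74 x 108 x 66 mm. Loose bystander, to be left where it is; origin at the centre of its underside.
- eraser: Eraser, 20 x 42 x 13 mm. Loose bystander, to be left where it is; origin at the centre of its underside.
- pencil: Pencil lying flat, 7 x 142 x 6 mm. Loose bystander, to be left where it is; origin at the centre of its underside.
- magnet: Round magnet in a cup, lying flat, 38 mm across, 13 mm high. Loose bystander, to be left where it is; origin at the centre of its underside.

How it is judged:
On the way, in this order (a step that is already met when the one before it is completed fails the run):
1. the long lever is held against its stop by the fingers (value of joint long_lever above 0.24 rad and contact force between the fingers and long_lever above 1 N), for 0.6 s.
2. the long lever is let go and fully out again (value of joint long_lever below 0.025 rad and contact force between the fingers and long_lever below 0.2 N), for 0.2 s.
3. the short lever is held against its stop by the fingers (value of joint short_lever above 0.295 rad and contact force between the fingers and short_lever above 1 N), for 0.6 s.
4. the short lever is let go and fully out again (value of joint short_lever below 0.025 rad and contact force between the fingers and short_lever below 0.2 N), for 0.2 s.
At the end, for the whole second after the job is handed in: After the long lever and then the short lever have each been held at the stop (long above 0.24 rad, short above 0.295 rad) for at least 0.6 s and let go, both levers are fully out (below 0.025 rad), untouched, and every loose bystander is at rest within 15 mm of where it started (all of step 2 and all of step 4 and distance of each of cell_1, tape_roll, gabbro_dark, limestone, eraser, pencil, magnet from where it was at the start of the episode below 0.015 m and linear speed of each of cell_1, tape_roll, gabbro_dark, limestone, eraser, pencil, magnet below 0.02 m/s).
It fails at once if a handlebar stub is touched with over 1 N (contact force between any of the fingers, the arm and long_stand_c0 above 1 N or contact force between any of the fingers, the arm and long_stand_c1 above 1 N or contact force between any of the fingers, the arm and long_stand_c2 above 1 N or contact force between any of the fingers, the arm and short_stand_c0 above 1 N or contact force between any of the fingers, the arm and short_stand_c1 above 1 N or contact force between any of the fingers, the arm and short_stand_c2 above 1 N).
It fails at once if a finger is behind a lever or grips it (over 0.5 N on its inner face) (contact force between the fingers and long_lever_c4 above 0.5 N or contact force between the fingers and short_lever_c4 above 0.5 N).
It fails at once if a lever is forced (over 60 N) (contact force between any of the fingers, the arm and long_lever above 60 N or contact force between any of the fingers, the arm and short_lever above 60 N).
It fails at once if a loose bystander is moved by more than 15 mm or lifted (distance of any of cell_1, tape_roll, gabbro_dark, limestone, eraser, pencil, magnet from where it was at the start of the episode above 0.015 m).
It also fails if it takes over 54 s, if anything falls off the work surface, if the arm or the gripper's body presses on something with over 40 N, if the wrist force passes 120 N, or if a joint passes its speed limit or range.

## Robot

A 6-joint arm with a two-finger parallel gripper is mounted at the origin on a cart in front of the work surface, level with it; the furniture and walls round the work are solid. World frame = base frame: x ahead of the robot, y to its left, z up, the work surface at z = 0. Lengths are in m, angles in rad, forces in N, time in s.
With the tool pointing down it reaches from about 0.3 to 0.775 m from the base axis. Payload 14.6 kg.
Tool frame: the origin (TCP) lies midway between the tips of the shut fingers; the grasp point (between the pads) lies 19 mm behind it (ctrl.tcp_to_grasp is the distance from the TCP to the grasp point, in m); x points along the fingers, y is the direction in which the jaws open and shut, and the axes are right-handed (so a half turn about x gives the same grasp; the last joint's range is limited). The gripper opens to 94 mm and grips with 3 to 60 N. Pads are 16 mm wide; open, the fingers measure 119 mm over their backs; the gripper's body (75 mm by 177 mm) begins 78 mm behind the grasp point.
Start: joints at [-1.339, 0.3, 1.521, -0, 1.321, -0.067], TCP at [0.162, -0.526, 0.205] pointing down, gripper open.
Joint ranges: [-3.03, 3.03], [-0.79, 2.21], [0.23, 2.52], [-1.04, 4.18], [0, 3.07], [-2.55, 2.55]. Speed limits (rad/s): [2.22, 2.22, 2.57, 3.14, 3.14, 3.14].

## Interface

Orientations are given as [roll, pitch, yaw] about the fixed x, y, z axes, in that order (R = Rz(yaw) Ry(pitch) Rx(roll)).
In Python, from station import ctrl gives the robot as it stands.
- The arm moves only by the tool jog_arm, never from a script. Its argument "rows" is one flat list of numbers, 7 for each row, row after row: the shift along the world's x, y, z in m, then the turn, a rotation vector about the world's x, y, z in degrees, then the closure, from 0 (fully open) to 1 (shut). A call has 1 to 8 rows; each row shifts and turns the commanded pose from where the row before left it; what a row does not reach is not made up. A row lasts 1/12 s, in which the tool goes at most 41.7 mm and 7.16 degrees, less where a joint would pass 70% of its speed; a pose out of reach is approached as far as the arm can. A call with a gripper value outside its range is refused whole. The fingers move at their own pace and stop on an object; "squeeze" is the grip in N (left out, the last holds). Time passes only in rows, so rows that do not move let the fingers close. It gives the time, the measured TCP pose, the force and the opening at its end, in the units of the state.
- ctrl.get_obs(): the state, without advancing time (a new reading comes with each control period).
- ctrl.camera(name): name is "scene" or "top"; returns (picture, depth): 384x512x3 uint8, red, green, blue; 384x512 float32, m along the optical axis (not along the pixel's ray), 0 where there is no reading.
- ctrl.camera_model(name): a dict with "K" (3x3 intrinsics, pixels), "dist" ([k1, k2, p1, p2, k3] as OpenCV has them; the pictures are not rectified), "extrinsics" (4x4, takes a point from camera to world coordinates). Camera axes: x right, y down, z forward; pixel columns grow to the right and rows downward; lengths in m; the calibration is good to about 2 mm. A picture is of the moment at which its call begins. camera_model takes no time and is no camera call.
- ctrl.hand_in(): hands the job in, once; it reports no verdict.
The state is a dict: "time_s": time; "qpos": joint angles; "joint_vel": joint speeds; "tau": joint torques, N m; "ee_pos": TCP position; "eef_rot": TCP orientation; "force": force on the tool from outside, world axes, zero at the start; "moment": the same for the moment, N m; "grip_width": finger opening in m.
Only numpy, scipy, OpenCV 4.12 (cv2) and the standard library are available. Lean on these libraries where they do the work, as an engineer would, in place of code of your own. Each camera call takes 0.05 s, during which the arm holds its last target.

## Working session

There is one attempt and no reset: what is moved stays moved. The work goes in short steps, Python scripts to look and compute and a tool call to move; the robot and the scene stay as the last step left them, time stands still between calls to the robot, and variables do not carry over. Pictures are saved under pics/ and viewed, and the job is handed in when it is done.

Besides the shell and the picture viewer there is one more tool, called after "Call:" as name(argument=value, ...) on one line, values as JSON. jog_arm: Moves the arm, as the interface text tells. Its arguments: {"type":"object","properties":{"rows":{"type":"array"},"squeeze":{"type":"number"}},"required":["rows"]}

```bash
ls; mkdir -p pics; python3 - <<'E'
from station import ctrl
import cv2,numpy as np
print(ctrl.get_obs())
for n in("scene","top"):
    p,d=ctrl.camera(n); np.savez(f'{n}.npz',p=p,d=d); cv2.imwrite(f'pics/{n}0.png',p[:,:,::-1])
    print(ctrl.camera_model(n))
E
```

```text
pics
{'time_s': 0.0, 'qpos': array([-1.33860090e+00,  3.00453087e-01,  1.52158512e+00,  9.10188168e-07,
        1.32070391e+00, -6.65595821e-02]), 'joint_vel': array([ 0.00147964, -0.00041904,  0.00088514, -0.00206823,  0.00031679,
       -0.00062287]), 'tau': array([-1.25416813e-03, -5.31805193e+01, -3.52731764e+01,  7.07485783e-02,
        2.44888442e-02, -9.16751560e-05]), 'ee_pos': array([ 0.16183924, -0.5253722 ,  0.2048945 ]), 'eef_rot': array([-1.63812288,  1.56964686,  1.80222455]), 'force': array([1.37201573, 0.11240452, 0.25355767]), 'moment': array([-0.01019331, -0.04230878,  0.01320038]), 'grip_width': 0.09436271453554321}
{'K': array([[417.15459614,   0.        , 250.59162564],
       [  0.        , 417.15459614, 185.90171608],
       [  0.        ,   0.        ,   1.        ]]), 'dist': array([-0.01036362,  0.        ,  0.        ,  0.        ,  0.        ]), 'extrinsics': array([[-0.56263674, -0.42828971,  0.70711231, -0.35966918],
       [-0.82670058,  0.28893831, -0.48278443,  0.64348848],
       [ 0.00245976, -0.85620242, -0.51663466,  0.76178133],
       [ 0.        ,  0.        ,  0.        ,  1.        ]])}
{'K': array([[363.93376331,   0.        , 254.69331899],
       [  0.        , 363.93376331, 189.51463283],
       [  0.        ,   0.        ,   1.        ]]), 'dist': array([-0.11642841,  0.        ,  0.        ,  0.        ,  0.        ]), 'extrinsics': array([[ 2.01251994e-03, -9.86731307e-01,  1.62349248e-01,
         3.44416424e-01],
       [-9.99920363e-01,  3.69876318e-05,  1.26200555e-02,
        -6.66954913e-03],
       [-1.24586088e-02, -1.62361717e-01, -9.86652652e-01,
         1.28633365e+00],
       [ 0.00000000e+00,  0.00000000e+00,  0.00000000e+00,
         1.00000000e+00]])}
```

View pics/scene0.png

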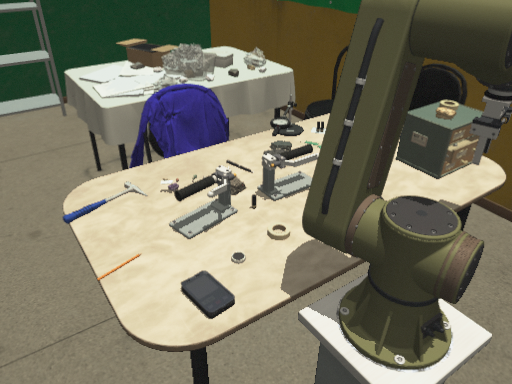

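View pics/top0.png

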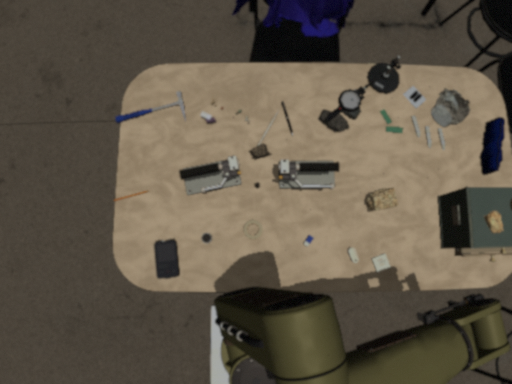

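```bash
python3 - <<'E'
import cv2,numpy as np
p=np.load('top.npz')['p'][:,:,::-1]
cv2.imwrite('pics/tz.png',cv2.resize(p[145:205,170:350],None,fx=4.4,fy=4.4,interpolation=cv2.INTER_CUBIC))
p=np.load('scene.npz')['p'][:,:,::-1]
cv2.imwrite('pics/sz.png',cv2.resize(p[135:245,160:330],None,fx=4.6,fy=4.6,interpolation=cv2.INTER_CUBIC))
E
```

```text
(no output)
```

View pics/tz.png

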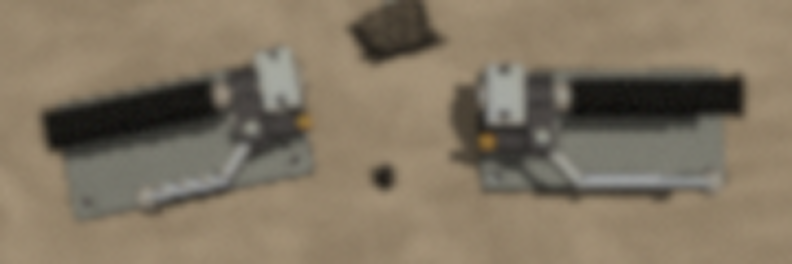

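View pics/sz.png

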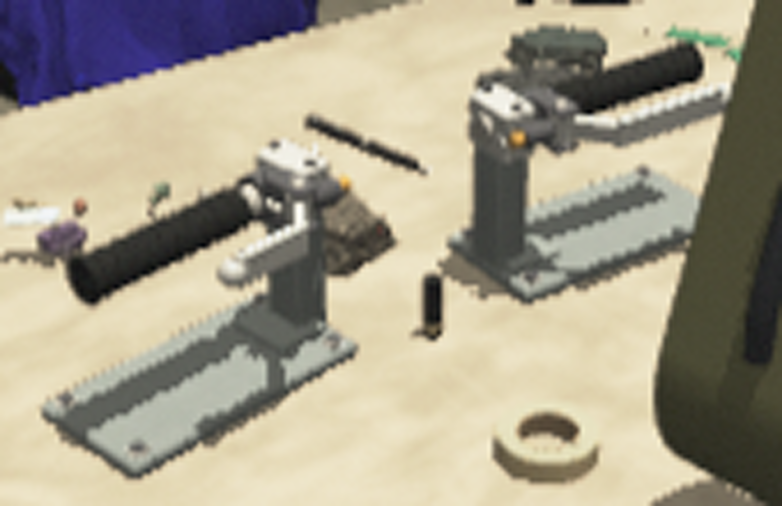

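```bash
cat > h.py <<'E'
import cv2,numpy as np
from station import ctrl
def ray(n,uv):
    m=ctrl.camera_model(n); E=m['extrinsics']
    q=cv2.undistortPoints(np.float64(uv).reshape(-1,1,2),m['K'],m['dist'])[:,0]
    d=np.c_[q,np.ones(len(q))]
    return E[:3,3],d@E[:3,:3].T
def plane(n,uv,z):
    o,d=ray(n,uv); return o+d*((z-o[2])/d[:,2])[:,None]
def cloud(n,d):
    v,u=np.nonzero(d>0); o,r=ray(n,np.c_[u,v]); return u,v,o+r*d[v,u][:,None]
E
python3 - <<'E'
from h import *
f=np.load('top.npz');p=f['p'];d=f['d']
u,v,P=cloud('top',d)
for nm,(a,b) in dict(short=(175,245),long=(270,345)).items():
    k=(u>=a)&(u<b)&(v>150)&(v<200)
    print(nm)
    for r in range(155,198):
        s=''
        for c in range(a,b,1):
            s+='%4d'%round(1000*P[(u==c)&(v==r)][0][2]) if ((u==c)&(v==r)).any() and c%2==0 else ''
        print(r,s)
E
```

```text
short
155    1  -3  -2   1   4  -1   1   1  -1  -3   0   2   2  -1   5   4   4   5   0   1   2  -1   0   3   1   2   2   4  -2 140   2   0   0  -2   2
156   -2  -3   5   0   2  -1   4   0  -2   0  -2   1   4   5   4   1   0  -3   6  -1   1  -3   4  -1  -3   3   2 151 149 147   2  -3  -1   6   4
157   -2   0   0   0   3   6  -4   0   0   0  -2  -2   2   0   4   3   3   3   1  -2  -2   6   5  -1  -1 147 145 149 147   1   0  -1   6  -4
158   -2   1   4   0   4   0   3   0   2  -1   0   6   6   6   0  -2   2   1   1   2  -1   4   3  -2  -2  -3 146 142 145 144 143   6   2   1   0
159    2   1   0   0   0   3   1   4   3   1  -2  -1  -1  -2   4   2   0   3   4   1  -2   3  -1  -1   3   4 145 148 147 145 144  -1   1   3   4
160   -3   0   2  -2  -2   2  -2   2  -4  -1   1  -1   0   0   0   0  -1   2   1   0   7   3   0   9 139 140 148 144 145 143 146 135   0   1  -1
161    5   1  -3   0  -2   1  -1  -1   3   5   2   2   5   2   1   1  -1   2  -1   2   0  13  17 139 137 139 146 146 147 146 141 135   4   1   2
162    2   5   2   0   2   1   3  -3   6   6   1   3   1   1   3   2   4  -2  16  1
[... 11160 characters left out ...]
   0  -3   1  -2  -1   1  -3   3   1   1   3  -1   3  -6   1   1   0   1
194    0   1  -2  -1   0  -2  -7   3   4  -1  -1   0  -8  -5   0   2   0   2  -1   7   4   0   1   1   0   3  -1   1   0   2   0  -4  -1  -3   3   2  -1   5
195   -1   1   1   1  -1  -2   4   1  -2   0   0   2   0  -2   0   4   0   0  -5  -2   1   1   0   3  -1   0   2   0   1   7   3  -2  -1  -2  -5   3  -2  -1
196   -1   0   5  -2   3   4  -2  -2  -6  -4  -1  -2   3   4   1   1  -2  -3   5  -1   3   3   8   2   0  -1   2   0  -5  -2   5   5  -2   0   1  -5   3  -1
197   -5  -2   5   0   3   0  -2  -4   4  -4   2   2  -1   7   3   0  -2  -1  -3  -5  -3   1  -4   0  -3  -3   0   0  -2   1  -1   3   3   1  -2  -1   2   2
```

```bash
python3 - <<'E'
from h import *
f=np.load('top.npz');d=f['d']
u,v,P=cloud('top',d)
hi=(P[:,2]>.115)&(P[:,2]<.16)
def fit(k,nm):
    q=P[k][:,:2]; l=cv2.fitLine(q.astype(np.float32),cv2.DIST_HUBER,0,.01,.01).ravel()
    dr=l[:2]*(-1 if l[1]<0 else 1); n=np.array([dr[1],-dr[0]]) # +x-ish
    t=(q-l[2:])@dr; s=(q-l[2:])@n
    print(nm,'dir deg off y',np.degrees(np.arctan2(-dr[0],dr[1])),'ctr',l[2:],'t',np.percentile(t,[0,2,98,100]),'s',np.percentile(s,[2,10,90,98]),'ends',l[2:]+dr*t.min(),l[2:]+dr*t.max(),'z',np.median(P[k][:,2]))
fit(hi&(u>=176)&(u<216)&(v>160)&(v<180),'short grip')
fit(hi&(u>=196)&(u<219)&(v>184)&(v<194),'short lever')
fit(hi&(u>=302)&(u<340)&(v>160)&(v<175),'long grip')
fit(hi&(u>=304)&(u<338)&(v>183)&(v<190),'long lever')
for nm,(a,b) in dict(short=(175,245),long=(270,345)).items():
    k=(P[:,2]>.008)&(P[:,2]<.02)&(u>=a)&(u<b)&(v>150)&(v<200)
    r=cv2.minAreaRect((P[k][:,:2]*1000).astype(np.float32)); print(nm,r,cv2.boxPoints(r))
E
```

```text
short grip dir deg off y 12.226582 ctr [0.5956171  0.19394374] t [-0.06075152 -0.05730227  0.05567516  0.05808915] s [-0.01238412 -0.01078483  0.01208445  0.01538891] ends [0.60848297 0.1345702 ] [0.5833151  0.25071529] z 0.13846855701936478
short lever dir deg off y 11.113289 ctr [0.5377851 0.15116  ] t [-0.02664716 -0.02632804  0.03167123  0.03338834] s [-0.00681649 -0.0030288   0.00600735  0.00833571] ends [0.54292134 0.12501253] [0.53134953 0.18392224] z 0.13969576762575908
long grip dir deg off y 1.4245769 ctr [ 0.60890347 -0.20253463] t [-0.06434495 -0.06194594  0.05707182  0.05797955] s [-0.01283895 -0.01084732  0.01296418  0.01682608] ends [ 0.61050315 -0.26685969] [ 0.60746204 -0.144573  ] z 0.13768697398238405
long lever dir deg off y 0.072930254 ctr [ 0.5442214  -0.20542909] t [-0.04284448 -0.04098188  0.0557721   0.05599645] s [-0.00547712 -0.00310422  0.00397939  0.00651971] ends [ 0.54427594 -0.24827354] [ 0.54415012 -0.14943268] z 0.13973389879011489
short ((615.0120849609375, 178.69044494628906), (158.80609130859375, 227.60800170898438), 5.490333080291748) [[525.08484  284.37524 ]
 [546.8618    57.811428]
 [704.93933   73.005646]
 [683.16235  299.56946 ]]
long ((608.6298828125, -173.83657836914062), (207.9377899169922, 141.14578247070312), 78.88749694824219) [[ 519.3416   -262.25418 ]
 [ 657.841    -289.45807 ]
 [ 697.91815   -85.418976]
 [ 559.41876   -58.215088]]
```

```bash
python3 - <<'E'
from h import *
print('foot long L/R',plane('top',[(279.5,180),(334.8,180)],.012))
t=lambda x,y:(x/4.4+170,y/4.4+145); s=lambda x,y:(x/4.6+160,y/4.6+135)
print('foot short corners',plane('top',[t(315,170),t(78,220),t(62,150)],.012))
print('ball short, long',plane('top',[t(148,197),t(716,181),t(252,128),t(541,135)],.135))
def tri(a,b):
    o1,d1=ray('top',[a]);o2,d2=ray('scene',[b]);d1=d1[0];d2=d2[0]
    A=np.c_[d1,-d2];x=np.linalg.lstsq(A,o2-o1,rcond=None)[0];p,q=o1+x[0]*d1,o2+x[1]*d2
    print((p+q)/2,np.linalg.norm(p-q))
tri(t(148,197),s(233,270)); tri(t(580,182),s(620,135))
tri(t(541,135),s(560,110))
E
```

```text
foot long L/R [[ 0.58845933 -0.07870384  0.012     ]
 [ 0.58856431 -0.27670919  0.012     ]]
foot short corners [[0.57531595 0.05632969 0.012     ]
 [0.53430618 0.24818363 0.012     ]
 [0.59204533 0.26325061 0.012     ]]
ball short, long [[ 0.53302734  0.17242651  0.135     ]
 [ 0.54487819 -0.24321297  0.135     ]
 [ 0.58443062  0.0968668   0.135     ]
 [ 0.57909712 -0.11533033  0.135     ]]
[0.5331804  0.17233484 0.13052578] 0.0019096432680089997
[ 0.54502853 -0.1455175   0.12458166] 0.002651481521003559
[ 0.5772157  -0.11612105  0.13908493] 0.0031454213408474837
```

```bash
cat > st.py <<'E'
from h import *
from scipy.spatial.transform import Rotation as R
o=ctrl.get_obs()
M=R.from_euler('xyz',o['eef_rot']).as_matrix()
print('t',o['time_s'],'p',o['ee_pos'].round(4),'F',o['force'].round(2),'gw',round(o['grip_width'],4))
print('q',o['qpos'].round(2),'x',M[:,0].round(3),'jaw deg',np.degrees(np.arctan2(M[1,1],M[0,1])).round(2),'y',M[:,1].round(3))
E
python3 st.py
```

```text
t 0.1 p [ 0.1619 -0.5254  0.2049] F [-0.41 -0.76  0.49] gw 0.0938
q [-1.34  0.3   1.52 -0.    1.32 -0.07] x [-0.     0.001 -1.   ] jaw deg -72.88 y [ 0.294 -0.956 -0.001]
```

Call:
jog_arm(rows=[0,0,0,0,0,0,1,0.03,0.02,0,0,0,0,1,0.03,0.02,0,0,0,0,1,0.03,0.02,0,0,0,0,1], squeeze=40)

```text
time_s: 0.43
ee_pos: [0.2526, -0.4648, 0.2052]
eef_rot: [-1.503, 1.57, 1.936]
force: [-0.0, -1.2, -1.1]
grip_width: 0.0708
```

Call:
jog_arm(rows=[0.024,0.026,0,0,0,7,1,0.024,0.026,0,0,0,7,1,0.024,0.026,0,0,0,7,1,0.024,0.026,0,0,0,7,1,0.024,0.026,0,0,0,7,1,0.024,0.026,0,0,0,7,1,0.024,0.026,0,0,0,7,1,0.024,0.026,0,0,0,7,1])

```text
time_s: 1.1
ee_pos: [0.4448, -0.2561, 0.2054]
eef_rot: [-1.497, 1.571, 2.927]
force: [-0.1, 0.1, -0.3]
grip_width: 0.0169
```

Call:
jog_arm(rows=[0.024,0.026,0,0,0,7,1,0.024,0.026,0,0,0,7,1,0,0,0,0,0,3,1,0,0,0,0,0,0,1,0,0,0,0,0,0,1])

```text
time_s: 1.52
ee_pos: [0.4917, -0.2056, 0.2052]
eef_rot: [-1.796, 1.57, 2.916]
force: [-0.4, 0.5, -0.0]
grip_width: 0.0006
```

```bash
python3 st.py;python3 - <<'E'
from h import *
p,d=ctrl.camera('scene');cv2.imwrite('pics/s1.png',p[:,:,::-1])
p,d=ctrl.camera('top');cv2.imwrite('pics/t1.png',p[:,:,::-1])
E
```

```text
t 1.5167 p [ 0.4917 -0.2056  0.2052] F [-0.43  0.47 -0.01] gw 0.0006
q [-0.46  0.26  1.57 -0.    1.31 -0.47] x [-0.001  0.    -1.   ] jaw deg 0.02 y [ 1.     0.    -0.001]
```

View pics/s1.png

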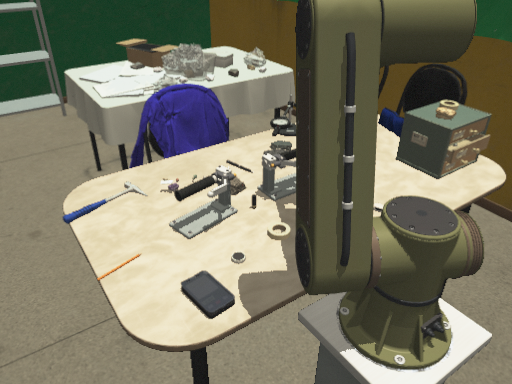

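View pics/t1.png

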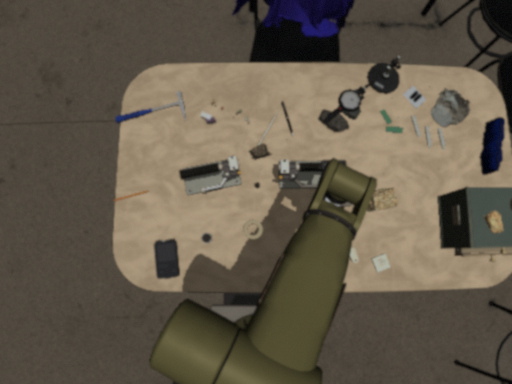

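Call:
jog_arm(rows=[0,0,-0.03,0,0,0,1,0,0,-0.03,0,0,0,1,0,0,-0.032,0,0,0,1,0.005,0,0,0,0,0,1,0.01,0,0,0,0,0,1,0.01,0,0,0,0,0,1,0,0,0,0,0,0,1,0,0,0,0,0,0,1])

```text
time_s: 2.28
ee_pos: [0.5172, -0.2062, 0.1146]
eef_rot: [1.095, 1.57, -0.474]
force: [-0.4, -1.1, -0.1]
grip_width: 0.0003
```

Call:
jog_arm(rows=[0.003,0,0,0,0,0,1,0.003,0,0,0,0,0,1,0,0,0,0,0,0,1,0,0,0,0,0,0,1])

```text
time_s: 2.62
ee_pos: [0.5229, -0.2057, 0.1136]
eef_rot: [0.854, 1.571, -0.715]
force: [0.7, 0.4, -1.1]
grip_width: 0.0006
```

Call:
jog_arm(rows=[0.003,0,0,0,0,0,1,0.003,0,0,0,0,0,1,0,0,0,0,0,0,1,0,0,0,0,0,0,1])

```text
time_s: 2.95
ee_pos: [0.5288, -0.2057, 0.1135]
eef_rot: [-1.558, 1.57, -3.127]
force: [-2.1, 0.2, 1.9]
grip_width: 0.0006
```

Call:
jog_arm(rows=[0.003,0,0,0,0,0,1,0.003,0,0,0,0,0,1,0.003,0,0,0,0,0,1,0.003,0,0,0,0,0,1,0,0,0,0,0,0,1,0,0,0,0,0,0,1])

```text
time_s: 3.45
ee_pos: [0.5402, -0.2066, 0.1132]
eef_rot: [-0.98, 1.569, -2.549]
force: [-7.6, -7.4, 1.7]
grip_width: 0.0005
```

Call:
jog_arm(rows=[0.002,0,0,0,0,0,1,0.001,0,0,0,0,0,1,0,0,0,0,0,0,1,0,0,0,0,0,0,1])

```text
time_s: 3.78
ee_pos: [0.543, -0.207, 0.1132]
eef_rot: [-0.867, 1.568, -2.436]
force: [-9.1, -10.7, 1.3]
grip_width: 0.0006
```

Call:
jog_arm(rows=[0.001,0,0,0,0,0,1,0.001,0,0,0,0,0,1,0,0,0,0,0,0,1,0,0,0,0,0,0,1])

```text
time_s: 4.12
ee_pos: [0.5448, -0.2074, 0.1133]
eef_rot: [-0.746, 1.568, -2.315]
force: [-9.5, -12.3, 1.0]
grip_width: 0.0002
```

Call:
jog_arm(rows=[0,-0.002,0,0,0,3,1,0,-0.002,0,0,0,3,1,0,-0.002,0,0,0,3,1,0,0,0,0,0,0,1,0,0,0,0,0,0,1])

```text
time_s: 4.53
ee_pos: [0.5452, -0.2114, 0.113]
eef_rot: [-2.094, 1.568, 2.777]
force: [-6.7, 0.8, 0.4]
grip_width: 0.0008
```

```bash
python3 st.py;python3 - <<'E'
from h import *
print(ctrl.get_obs()['moment'])
p,d=ctrl.camera('scene');cv2.imwrite('pics/s2.png',cv2.resize(p[100:250,200:400,::-1],None,fx=3.8,fy=3.8))
p,d=ctrl.camera('top');cv2.imwrite('pics/t2.png',cv2.resize(p[130:230,250:400,::-1],None,fx=5,fy=5))
E
```

```text
t 4.5333 p [ 0.5452 -0.2114  0.113 ] F [-6.74  0.77  0.4 ] gw 0.0008
q [-0.43  0.47  1.52 -0.    1.16 -0.59] x [-0.002  0.001 -1.   ] jaw deg 9.14 y [ 0.987  0.159 -0.002]
[0.10180354 1.01164581 0.1127079 ]
```

View pics/t2.png

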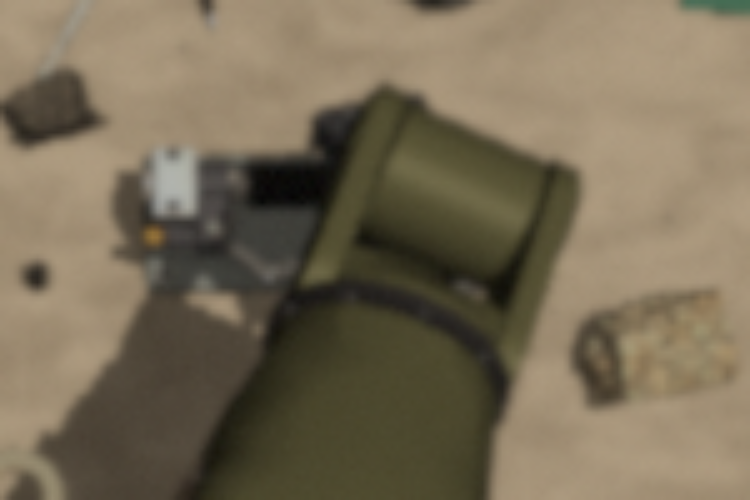

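Call:
jog_arm(rows=[0.001,-0.0005,0,0,0,2,1,0.001,-0.0005,0,0,0,2,1,0,0,0,0,0,0,1,0,0,0,0,0,0,1])

```text
time_s: 4.97
ee_pos: [0.5472, -0.2126, 0.113]
eef_rot: [-2.066, 1.569, 2.876]
force: [-6.2, -0.7, 0.9]
grip_width: 0.0003
```

Call:
jog_arm(rows=[0.001,-0.0005,0,0,0,1,1,0.001,-0.0005,0,0,0,1,1,0,0,0,0,0,0,1,0,0,0,0,0,0,1])

```text
time_s: 5.3
ee_pos: [0.5493, -0.2134, 0.113]
eef_rot: [-2.226, 1.569, 2.75]
force: [-6.1, 0.4, 0.1]
grip_width: 0.0005
```

Call:
jog_arm(rows=[0.001,-0.0005,0,0,0,0,1,0.001,-0.0005,0,0,0,0,1,0,0,0,0,0,0,1,0,0,0,0,0,0,1])

```text
time_s: 5.63
ee_pos: [0.5512, -0.2142, 0.1129]
eef_rot: [-2.342, 1.568, 2.634]
force: [-6.4, 2.1, -0.1]
grip_width: 0.0005
```

Call:
jog_arm(rows=[0.001,0,0,0,0,0,1,0.0005,0,0,0,0,0,1,0,0,0,0,0,0,1,0,0,0,0,0,0,1])

```text
time_s: 5.97
ee_pos: [0.5526, -0.2143, 0.113]
eef_rot: [-2.213, 1.568, 2.763]
force: [-7.0, 0.9, 1.5]
grip_width: 0.0002
```

Call:
jog_arm(rows=[0.001,0,0,0,0,0,1,0.0005,0,0,0,0,0,1,0,0,0,0,0,0,1,0,0,0,0,0,0,1])

```text
time_s: 6.3
ee_pos: [0.5532, -0.2144, 0.1129]
eef_rot: [-2.086, 1.566, 2.89]
force: [-15.2, 2.0, 4.5]
grip_width: 0.0008
```

Call:
jog_arm(rows=[0.0005,0,0,0,0,0,1,0,0,0,0,0,0,1,0,0,0,0,0,0,1,0,0,0,0,0,0,1,0,0,0,0,0,0,1,0,0,0,0,0,0,1,0,0,0,0,0,0,1,0,0,0,0,0,0,1])

```text
time_s: 6.97
ee_pos: [0.5533, -0.2144, 0.1129]
eef_rot: [-2.069, 1.565, 2.907]
force: [-18.6, 1.5, 6.2]
grip_width: 0.0004
```

Call:
jog_arm(rows=[0,0,0,0,0,0,1,0,0,0,0,0,0,1,0,0,0,0,0,0,1,0,0,0,0,0,0,1,0,0,0,0,0,0,1])

```text
time_s: 7.38
ee_pos: [0.5533, -0.2144, 0.1129]
eef_rot: [-2.067, 1.565, 2.909]
force: [-18.6, 0.6, 6.7]
grip_width: 0.0002
```

```bash
python3 st.py;python3 - <<'E'
from h import *
p,d=ctrl.camera('scene');cv2.imwrite('pics/s3.png',cv2.resize(p[100:250,200:400,::-1],None,fx=3.8,fy=3.8))
p,d=ctrl.camera('top');cv2.imwrite('pics/t3.png',cv2.resize(p[145:205,260:360,::-1],None,fx=7,fy=7,interpolation=cv2.INTER_CUBIC))
E
```

```text
t 7.3833 p [ 0.5533 -0.2144  0.1129] F [-18.57   0.63   6.71] gw 0.0002
q [-0.43  0.49  1.49 -0.    1.17 -0.69] x [-0.006  0.001 -1.   ] jaw deg 15.12 y [ 0.965  0.261 -0.005]
```

View pics/t3.png

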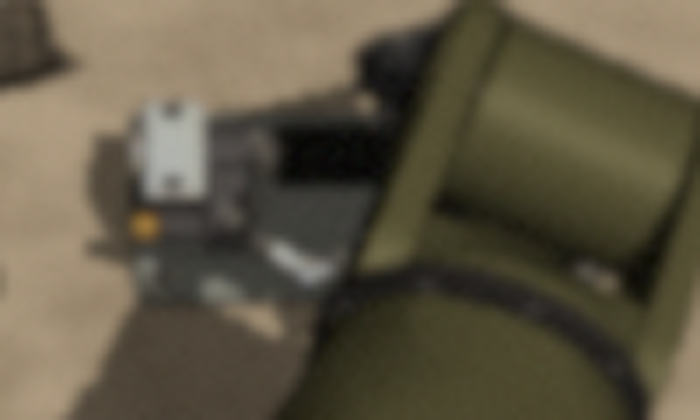

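View pics/s3.png

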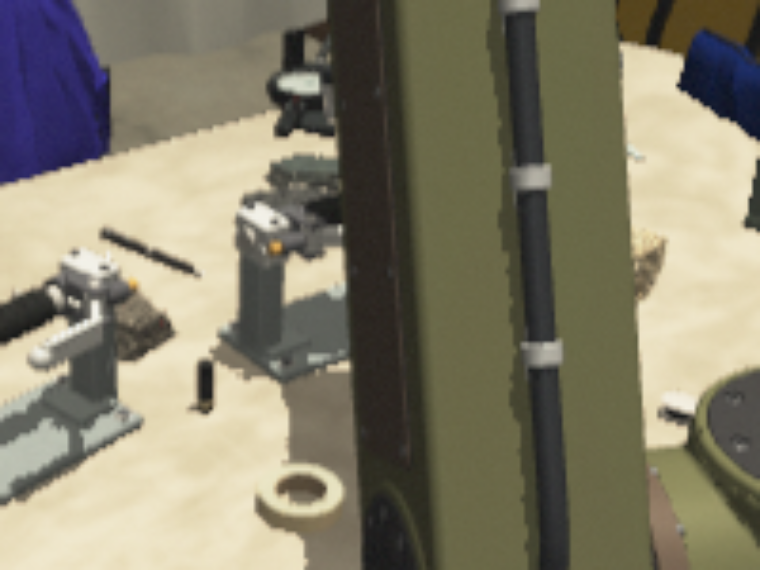

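Call:
jog_arm(rows=[-0.004,0.001,0,0,0,-2,1,-0.004,0.001,0,0,0,-2,1,-0.005,0.001,0,0,0,-2,1,-0.006,0.002,0,0,0,-2,1,-0.008,0.002,0,0,0,-2,1,-0.01,0.001,0,0,0,-2,1,-0.012,0,0,0,0,-2,1,-0.012,0,0,0,0,-1,1])

```text
time_s: 8.15
ee_pos: [0.4941, -0.2064, 0.1134]
eef_rot: [1.877, 1.57, 0.306]
force: [-0.3, 0.6, 0.2]
grip_width: 0.0006
```

Call:
jog_arm(rows=[0,0,0,0,0,0,1,0,0,0,0,0,0,1,0,0,0.03,0,0,3,1,0,0,0.04,0,0,3,1,0,0.01,0.02,0,0,3,1,-0.01,0.03,0,0,0,3,1,-0.01,0.04,0,0,0,0,1,0,0.04,0,0,0,0,1])

```text
time_s: 8.82
ee_pos: [0.4739, -0.0856, 0.2038]
eef_rot: [1.269, 1.57, -0.091]
force: [0.7, 0.5, -0.2]
grip_width: 0.0002
```

Call:
jog_arm(rows=[0,0.04,0,0,0,0,1,0,0.04,0,0,0,0,1,0,0.04,0,0,0,0,1,0,0.04,0,0,0,0,1,0,0,0,0,0,0,1])

```text
time_s: 9.23
ee_pos: [0.4746, 0.0791, 0.2037]
eef_rot: [2.409, 1.569, 1.055]
force: [-0.3, 0.1, 0.2]
grip_width: 0.0005
```

```bash
python3 st.py;python3 - <<'E'
from h import *
p,d=ctrl.camera('scene');cv2.imwrite('pics/s4.png',cv2.resize(p[100:250,160:360,::-1],None,fx=3.8,fy=3.8))
p,d=ctrl.camera('top');cv2.imwrite('pics/t4.png',cv2.resize(p[135:235,200:350,::-1],None,fx=5,fy=5,interpolation=cv2.INTER_CUBIC))
E
```

```text
t 9.2333 p [0.4746 0.0791 0.2037] F [-0.28  0.07  0.19] gw 0.0005
q [ 0.09  0.15  1.71  0.    1.28 -0.13] x [ 0.001  0.001 -1.   ] jaw deg 12.46 y [0.976 0.216 0.001]
```

View pics/t4.png

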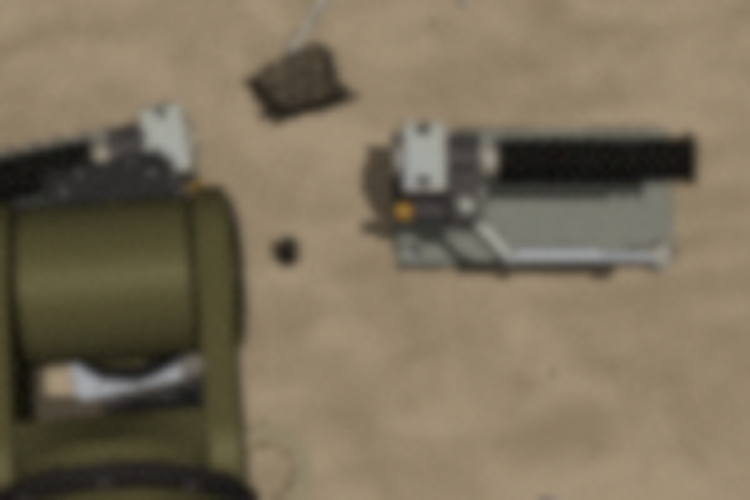

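View pics/s4.png

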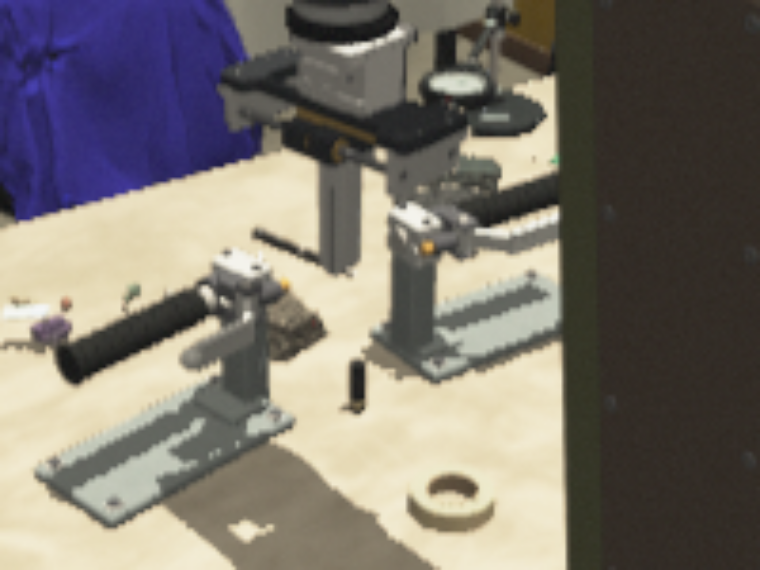

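Call:
jog_arm(rows=[0.007,0.03,0,0,0,0,1,0.007,0.03,0,0,0,0,1,0,0,-0.03,0,0,0,1,0,0,-0.03,0,0,0,1,0,0,-0.03,0,0,0,1,0.01,0.002,0,0,0,0,1,0.01,0.002,0,0,0,0,1,0,0,0,0,0,0,1])

```text
time_s: 10.0
ee_pos: [0.5099, 0.1363, 0.113]
eef_rot: [-1.018, 1.571, -2.379]
force: [-0.5, 0.4, -0.6]
grip_width: 0.0004
```

Call:
jog_arm(rows=[0.003,0.0007,0,0,0,0,1,0.003,0.0007,0,0,0,0,1,0,0,0,0,0,0,1,0,0,0,0,0,0,1])

```text
time_s: 10.33
ee_pos: [0.5144, 0.1386, 0.1136]
eef_rot: [1.524, 1.57, 0.165]
force: [-0.7, -0.3, -0.4]
grip_width: 0.0003
```

Call:
jog_arm(rows=[0.002,0.0004,0,0,0,0,1,0.002,0.0004,0,0,0,0,1,0,0,0,0,0,0,1,0,0,0,0,0,0,1])

```text
time_s: 10.67
ee_pos: [0.5184, 0.1396, 0.1134]
eef_rot: [-2.02, 1.571, 2.904]
force: [0.7, 0.2, 0.0]
grip_width: 0.0008
```

Call:
jog_arm(rows=[-0.001,0.006,0,0,0,0,1,0.002,0,0,0,0,0,1,0.002,0,0,0,0,0,1,0,0,0,0,0,0,1,0,0,0,0,0,0,1])

```text
time_s: 11.08
ee_pos: [0.5215, 0.1455, 0.1134]
eef_rot: [-1.037, 1.571, -2.396]
force: [-0.7, -0.1, 0.6]
grip_width: 0.0005
```

Call:
jog_arm(rows=[0.002,0.0005,0,0,0,0,1,0.002,0.0005,0,0,0,0,1,0,0,0,0,0,0,1,0,0,0,0,0,0,1])

```text
time_s: 11.42
ee_pos: [0.5246, 0.1469, 0.1132]
eef_rot: [-1.922, 1.569, 3.002]
force: [-5.4, 2.4, 2.6]
grip_width: 0.0003
```

Call:
jog_arm(rows=[0.002,0.002,0,0,0,-2,1,0.002,0.002,0,0,0,-2,1,0.002,0.002,0,0,0,-2,1,0.002,0.002,0,0,0,-2,1,0,0,0,0,0,0,1,0,0,0,0,0,0,1])

```text
time_s: 11.92
ee_pos: [0.5327, 0.1548, 0.1132]
eef_rot: [-1.62, 1.568, -3.119]
force: [-6.5, 1.1, 2.8]
grip_width: 0.0002
```

Call:
jog_arm(rows=[0.002,0.002,0,0,0,-3,1,0.001,0.001,0,0,0,-3,1,0.001,0.001,0,0,0,-2,1,0,0,0,0,0,0,1,0,0,0,0,0,0,1])

```text
time_s: 12.33
ee_pos: [0.5368, 0.1587, 0.1132]
eef_rot: [-1.494, 1.569, -3.133]
force: [-5.9, 1.4, 1.7]
grip_width: 0.0003
```

Call:
jog_arm(rows=[0.001,0.001,0,0,0,-2,1,0.0005,0.0005,0,0,0,0,1,0,0,0,0,0,0,1,0,0,0,0,0,0,1])

```text
time_s: 12.67
ee_pos: [0.5383, 0.16, 0.1132]
eef_rot: [-1.303, 1.569, -2.977]
force: [-4.5, -0.7, 2.2]
grip_width: 0.0005
```

Call:
jog_arm(rows=[0.001,0.0005,0,0,0,0,1,0.0005,0.0005,0,0,0,0,1,0,0,0,0,0,0,1,0,0,0,0,0,0,1])

```text
time_s: 13.0
ee_pos: [0.5399, 0.1608, 0.1132]
eef_rot: [-1.13, 1.569, -2.804]
force: [-4.8, -2.4, 2.2]
grip_width: 0.0004
```

Call:
jog_arm(rows=[0.001,0,0,0,0,0,1,0.0005,0,0,0,0,0,1,0,0,0,0,0,0,1,0,0,0,0,0,0,1])

```text
time_s: 13.33
ee_pos: [0.541, 0.1613, 0.1132]
eef_rot: [-1.488, 1.568, 3.122]
force: [-8.1, 1.2, 3.0]
grip_width: 0.0005
```

```bash
python3 st.py
```

```text
t 13.3333 p [0.541  0.1613 0.1132] F [-8.14  1.16  2.96] gw 0.0005
q [0.22 0.42 1.58 0.   1.14 0.33] x [-0.003  0.    -1.   ] jaw deg -5.87 y [ 0.995 -0.102 -0.003]
```

Call:
jog_arm(rows=[0.001,0,0,0,0,0,1,0,0,0,0,0,0,1,0,0,0,0,0,0,1])

```text
time_s: 13.58
ee_pos: [0.5414, 0.1615, 0.1132]
eef_rot: [-1.509, 1.567, 3.101]
force: [-12.7, 2.6, 4.9]
grip_width: 0.0006
```

Call:
jog_arm(rows=[0.001,0,0,0,0,0,1,0,0,0,0,0,0,1,0,0,0,0,0,0,1])

```text
time_s: 13.83
ee_pos: [0.5416, 0.1615, 0.1131]
eef_rot: [-1.472, 1.565, 3.138]
force: [-18.8, 1.9, 8.8]
grip_width: 0.0009
```

At the stop: the force jumps and the position stalls. I'll hold for about a second and check the view.

Call:
jog_arm(rows=[0,0,0,0,0,0,1,0,0,0,0,0,0,1,0,0,0,0,0,0,1,0,0,0,0,0,0,1,0,0,0,0,0,0,1,0,0,0,0,0,0,1,0,0,0,0,0,0,1,0,0,0,0,0,0,1])

```text
time_s: 14.5
ee_pos: [0.5416, 0.1615, 0.1131]
eef_rot: [-1.473, 1.565, 3.137]
force: [-19.7, 2.1, 9.6]
grip_width: 0.0006
```

Call:
jog_arm(rows=[0,0,0,0,0,0,1,0,0,0,0,0,0,1,0,0,0,0,0,0,1,0,0,0,0,0,0,1])

```text
time_s: 14.83
ee_pos: [0.5416, 0.1615, 0.1131]
eef_rot: [-1.473, 1.565, 3.137]
force: [-20.1, 2.4, 8.0]
grip_width: 0.0007
```

```bash
python3 st.py;python3 - <<'E'
from h import *
p,d=ctrl.camera('scene');cv2.imwrite('pics/s5.png',cv2.resize(p[125:245,160:320,::-1],None,fx=4.8,fy=4.8,interpolation=cv2.INTER_CUBIC))
E
```

```text
t 14.8333 p [0.5416 0.1615 0.1131] F [-20.06   2.41   7.95] gw 0.0007
q [0.22 0.43 1.57 0.   1.15 0.33] x [-0.006  0.    -1.   ] jaw deg -5.86 y [ 0.995 -0.102 -0.006]
```

View pics/s5.png

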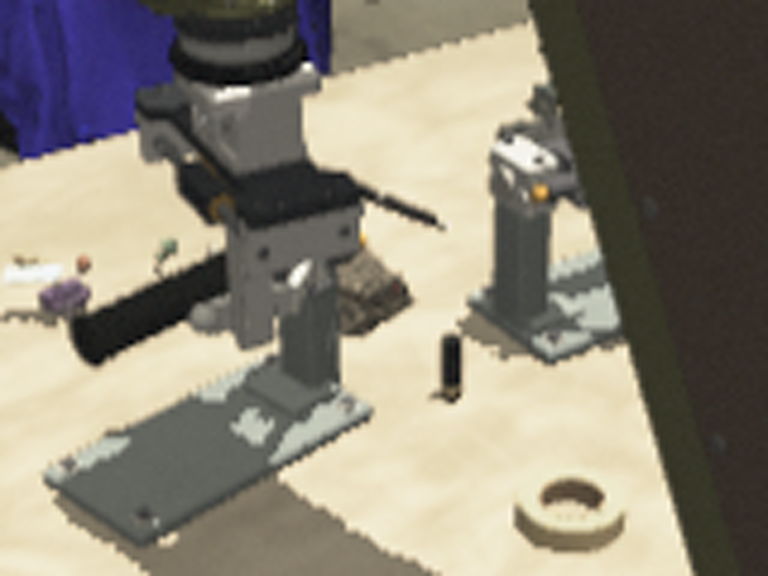

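Call:
jog_arm(rows=[-0.004,-0.002,0,0,0,2,1,-0.004,-0.003,0,0,0,3,1,-0.004,-0.003,0,0,0,3,1,-0.005,-0.003,0,0,0,3,1,-0.006,-0.003,0,0,0,3,1,-0.008,-0.003,0,0,0,3,1,-0.012,-0.002,0,0,0,1,1,-0.015,-0.002,0,0,0,0,1])

```text
time_s: 15.55
ee_pos: [0.4858, 0.1399, 0.1134]
eef_rot: [1.47, 1.571, 0.112]
force: [-0.6, -0.5, -0.0]
grip_width: 0.0003
```

Call:
jog_arm(rows=[-0.01,0,0,0,0,0,1,0,0,0,0,0,0,1,0,0,0.03,0,0,0,1,0,0,0.04,0,0,0,1,-0.02,0,0.03,0,0,0,1,-0.03,0,0.01,0,0,0,1,-0.03,0,0.01,0,0,0,1,-0.02,0,0,0,0,0,1])

```text
time_s: 16.22
ee_pos: [0.3752, 0.1402, 0.2355]
eef_rot: [1.639, 1.568, 0.279]
force: [-0.2, 0.3, 0.1]
grip_width: 0.0003
```

Call:
jog_arm(rows=[0,0,0,0,0,0,1,0,0,0,0,0,0,1,0,0,0,0,0,0,1,0,0,0,0,0,0,1])

```text
time_s: 16.55
ee_pos: [0.3767, 0.1401, 0.2333]
eef_rot: [-1.494, 1.57, -2.854]
force: [-0.1, 0.6, 0.8]
grip_width: 0.0004
```

```bash
python3 st.py;python3 - <<'E'
from h import *
p,d=ctrl.camera('scene');cv2.imwrite('pics/s6.png',cv2.resize(p[125:275,90:290,::-1],None,fx=4,fy=4,interpolation=cv2.INTER_CUBIC))
p,d=ctrl.camera('top')
cv2.imwrite('pics/t6.png',cv2.resize(p[135:255,110:310,::-1],None,fx=4,fy=4,interpolation=cv2.INTER_CUBIC))
P0=np.load('top.npz')['p']
D=(np.abs(p.astype(int)-P0).max(2)>40).astype(np.uint8)*255;cv2.imwrite('pics/d6.png',D)
u,v,P=cloud('top',d)
hi=(P[:,2]>.115)&(P[:,2]<.16)
for nm,k in(('short',hi&(u>=196)&(u<219)&(v>184)&(v<194)),('long',hi&(u>=304)&(u<338)&(v>183)&(v<190))):
    l=cv2.fitLine(P[k][:,:2].astype(np.float32),cv2.DIST_HUBER,0,.01,.01).ravel();print(nm,k.sum(),np.degrees(np.arctan2(-l[0],l[1])),l[2:])
E
```

```text
t 16.55 p [0.3767 0.1401 0.2333] F [-0.06  0.58  0.83] gw 0.0004
q [ 0.26 -0.06  1.86 -0.    1.34  0.05] x [-0.001 -0.    -1.   ] jaw deg 12.11 y [ 0.978  0.21  -0.001]
short 81 -168.21126 [0.53796774 0.15129597]
long 102 -179.20578 [ 0.5441711  -0.21183822]
```

View pics/s6.png

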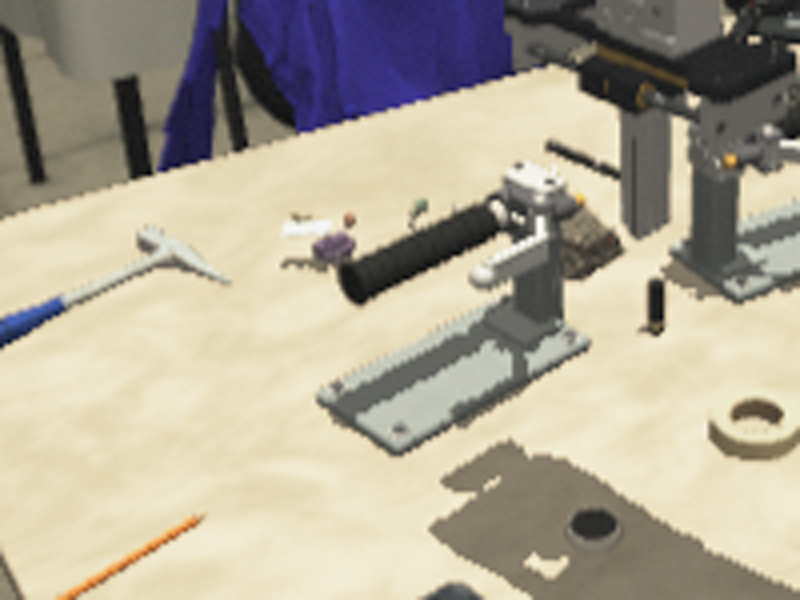

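View pics/d6.png

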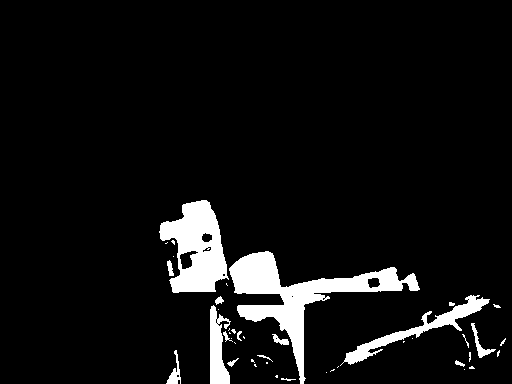

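View pics/t6.png

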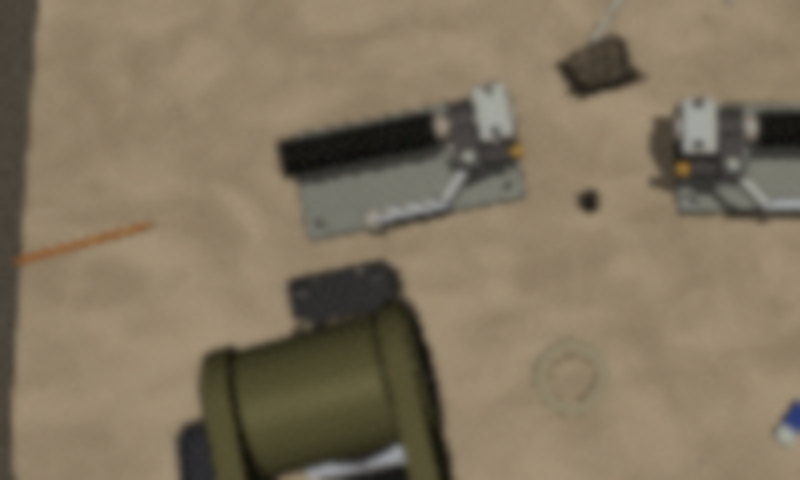

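Both levers are back at rest, at (445,205) and (760,205) in the zoomed top view. The difference image shows only the arm and its shadow, so nothing else has moved.

```bash
python3 -c "
from station import ctrl
print(ctrl.hand_in())"
```

```text
the job is handed in; nothing more can be done
None
```

I pressed both levers in turn with the backs of the closed fingers, each to its stop, held each there for at least a second, let both spring out, and handed the job in at about 16.6 s.

- **At the stop:** I judged this by the force jump and the tool stalling. The long lever took about 19 N and the tool moved about 26 mm from first contact. The short lever took about 20 N and about 22 mm. Both travels match the geometry of the stated stops. The arm hid the long lever's ball end, so I could not see that one directly.
- **Sideways drag on the long lever:** while I was pressing, the tool measured about 12 N sideways. I took this to be friction as the lever swung. It went away once I moved and turned the fingers with the lever.
- **After release:** the top view shows both levers at their starting position to about 0.2 mm. Their directions read 0.7° off the first measurement, which is within noise. The image comparison showed no change except the arm and its shadow, so the loose things and stands appear unmoved. The arm and its shadow covered part of the near table edge in that view, but nothing was approached there.
- **Measurement disagreement:** for the short press point, the pivot geometry and the line fitted to the lever face differed by about 2.5 mm. I settled it by feeling for contact.

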